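Click the gauge amplifier's range selector to its fifth range and zero it

TASK

Set the gauge amplifier to its fifth range: with a fingertip, push the selector's pointer round clockwise, click by click, until it rests at the fifth of the eight dots (counted clockwise from the smallest dot), without running past it and without pinching the pointer. Only then press the round zero key right down and let it come up again. Do not disturb the gauges standing beside the amplifier.

Things in the scene. Friction and masses are not known exactly. Their poses are not given: they have to be found in the camera images.
- amplifier: grey gauge amplifier, a box 160 (x) x 240 (y) x 60 mm high, fixed to the bench at varied places; origin: centre of its underside, x to its back, y to its left, z up. On its dark top panel (z = 60): the selector on the left half, the zero key at the front right, a black read-out housing (40 x 88 mm, 20 high, centre x = 46, y = -66) at the back right.
- selector_axis (a point): point on the panel on the selector's vertical turning axis: x = 0, y = 45, z = 60 mm of the amplifier. Eight white dots lie round it at 58 mm, 30 degrees apart: the first and smallest (4 mm) 105 degrees counter-clockwise from above from the amplifier's +x, the next ones clockwise, each a bit larger (fifth 8 mm, 15 degrees clockwise of +x; eighth 11 mm).
- selector (a joint): selector angle in rad, growing clockwise from above: 0 at the first dot, pi/6 more at each dot, 2.094 at the fifth, 3.665 at the eighth; stops 0.1 beyond both ends. Sprung detent at each dot: pushed past half way (0.262 rad; about 0.1 N m) it jumps on to the next dot and stays; let go earlier, it springs back. Starts at dot 1, 2 or 3.
- pointer_end (a point): top edge of the pointer's outer end, 48 mm from the axis, 26 mm above the panel. The black pointer is an upright fin 10 mm thick with a white line on top, from 14 mm behind the axis to 48 mm before it, 3 to 26 mm above the panel (cheeks to 23), on a hub disc of 25 mm radius, 7 mm high. Beyond the hub a fingertip can go down beside it.
- pointer_rear: the fin's counter-clockwise cheek (58 x 3 x 20 mm, origin at its centre, 17 mm out from the axis and 13 mm above the panel, x outward along the pointer): the side to push for turning clockwise
- pointer_front: the fin's clockwise cheek, the same on the other side. Fingers pressing both cheeks at once count as pinching.
- key (a joint): travel of the zero key in m: 0 up, 0.005 fully down; a spring brings it up; full travel takes 5 N
- key_top (a point): centre of the top of the zero key, a grey round key 26 mm across in a steel collar 42 mm across, at x = -35, y = -75 mm of the amplifier; its top stands about 22 mm above the panel, 10 mm above the collar. Pressed straight down.
- master_bush: dark stepped setting bush, 56 mm diameter, 53 mm high, loose on the bench left of the amplifier; origin at the centre of its underside; leave alone
- setting_block: upright steel gauge block 12 x 36 x 78 mm, loose on the bench right of the amplifier; origin at the centre of its underside; leave alone
- plug_gauge: black-handled plug gauge 112 x 27 x 24 mm lying loose on the bench left of the amplifier; origin at the centre of its underside; leave alone

How it is judged (in metres and radians):
On the way, in this order (a step that is already met when the one before it is completed fails the run):
1. the selector rests at the fifth dot, with the zero key up (value of joint selector between 1.974 and 2.214 rad and value of joint key below 0.0015 m), for 0.3 s.
2. the zero key is pressed right down with the selector at the fifth dot (value of joint selector between 1.974 and 2.214 rad and value of joint key above 0.004 m), for 0.05 s.
At the end, for the whole second after the job is handed in: The selector rests in the detent of the fifth dot (2.094 rad within 0.12), the zero key has been pressed at least 4 mm after that and is up again (under 1.5 mm), and the three gauges are within 15 mm of where they stood (all of step 1 and velocity of joint selector between -0.05 and 0.05 rad/s and distance of each of master_bush, setting_block, plug_gauge from where it was at the start of the episode below 0.015 m); the robot touches nothing.
It fails at once if the selector ran past the fifth dot (over half way to the sixth) (value of joint selector above 2.394 rad).
It fails at once if the pointer was pinched: fingers pressed both its cheeks at once (contact force between each of pointer_rear, pointer_front and the fingers above 1 N).
It fails at once if the zero key was pressed before the selector was at the fifth dot (value of joint key above 0.0025 m and value of joint selector below 1.794 rad).
It fails at once if a gauge beside the amplifier was lifted or shifted (distance of any of master_bush, setting_block, plug_gauge from where it was at the start of the episode above 0.015 m).
It also fails if it takes over 48 s, if anything falls off the work surface, if the arm or the gripper's body presses on something with over 40 N, if the wrist force passes 120 N, or if a joint passes its speed limit or range.

ROBOT

A 6-joint arm with a two-finger parallel gripper is mounted at the origin on a cart in front of the work surface, level with it; the furniture and walls round the work are solid. World frame = base frame: x ahead of the robot, y to its left, z up, the work surface at z = 0. Lengths are in m, angles in degrees, forces in N, time in s.
With the tool pointing down it reaches from about 0.325 to 0.85 m from the base axis. Payload 15.5 kg.
Tool frame: the origin (TCP) lies at the very end of the fingers, on their centre line; the grasp point (between the pads) lies arm.grip_depth behind it (arm.grip_depth is the distance from the TCP to the grasp point, in m); z points along the fingers, y is the direction in which the jaws open and shut (so a half turn about z gives the same grasp; the last joint's range is limited). The gripper opens to 91 mm and grips with 3 to 60 N. Pads are 32 mm wide; open, the fingers measure 118 mm over their backs; the gripper's body (76 mm by 178 mm) begins 60 mm behind the grasp point.
Start: joints at [65.575, 28.281, 77.091, -0, 74.628, -5.472], TCP at [0.203, 0.591, 0.214] pointing down, gripper open.
Joint ranges: [-166.48, 166.48], [-47.26, 123.95], [12.59, 153.08], [-70.14, 250.14], [6.76, 159.57], [-176.63, 176.63]. Speed limits (degrees/s): [108.29, 108.29, 147.25, 172.46, 172.46, 172.46].

INTERFACE

Orientations are given as a 3x3 rotation matrix whose columns are the frame's x, y, z axes.
In Python, from rig import arm gives the robot as it stands. Calls block until the motion is done:
- arm.move_to(position, orientation): joint-space move of the TCP to a pose.
- arm.move_l(position, orientation=None, feed=0.15): straight line of the TCP; orientation=None keeps the orientation; feed is the mean speed in m/s.
- arm.move_joints(angles): joint-space move.
- arm.grip(opening): finger opening in m; the grip force is fixed at half the most; returns when the fingers have stopped.
- arm.sleep(seconds).
- arm.solve_ik(position, orientation): joint angles nearest the present ones, or None.
- arm.snapshot(name): name is "side" or "top"; returns the picture (480x640x3 uint8, red, green, blue); there is no depth.
- arm.get_calibration(name): a dict with "intrinsics" (3x3 intrinsics, pixels), "cam_to_world" (4x4, takes a point from camera to world coordinates). Camera axes: x right, y down, z forward; pixel columns grow to the right and rows downward; lengths in m; the calibration is good to about 2 mm. A picture is of the moment at which its call begins. get_calibration takes no time and is no camera call.
A pose or a line that the arm cannot do raises arm.Unreachable and nothing moves.
- arm.sign_off(): hands the job in, once; it reports no verdict.
Readings, each from a call of its own:
- arm.current_t(): time.
- arm.current_joint_positions(): joint angles.
- arm.current_dq(): joint speeds.
- arm.current_tau(): joint torques, N m.
- arm.current_ee_pos(): TCP position.
- arm.current_tool_rot(): TCP orientation.
- arm.current_force(): force on the tool from outside, world axes, zero at the start.
- arm.current_torque(): the same for the moment, N m.
- arm.current_width(): finger opening in m.
Only numpy, scipy, OpenCV 4.12 (cv2) and the standard library are available. Lean on these libraries where they do the work, as an engineer would, in place of code of your own. Each camera call takes 0.05 s, during which the arm holds its last target.

## Working session

There is one attempt and no reset: what is moved stays moved. The work goes in short steps, each a Python script; the robot and the scene stay as the last script left them, time stands still between calls to the robot, and variables do not carry over. Pictures are saved under pics/ and viewed, and the job is handed in when it is done.

```bash
ls; mkdir -p pics
python3 - <<'E'
from rig import arm
import cv2,numpy as np
for n in("side","top"):
    cv2.imwrite(f"pics/{n}0.png",arm.snapshot(n)[:,:,::-1]); c=arm.get_calibration(n); print(n,np.round(c["intrinsics"],1).tolist(),np.round(c["cam_to_world"],4).tolist())
print(arm.current_t(),arm.grip_depth,arm.current_width(),arm.current_tool_rot(),arm.current_force())
E
```

```text
pics
side [[552.8, 0.0, 330.0], [0.0, 552.8, 230.8], [0.0, 0.0, 1.0]] [[0.9996, -0.0128, 0.0247, 0.5053], [-0.0276, -0.3366, 0.9412, -0.8077], [-0.0037, -0.9416, -0.3368, 0.4022], [0.0, 0.0, 0.0, 1.0]]
top [[468.3, 0.0, 325.0], [0.0, 468.3, 231.4], [0.0, 0.0, 1.0]] [[0.0123, -0.9826, 0.1855, 0.3484], [-0.9995, -0.007, 0.0294, 0.0425], [-0.0276, -0.1858, -0.9822, 0.915], [0.0, 0.0, 0.0, 1.0]]
0.1 0.0188 0.09135040564722861 [[-9.45810031e-01  3.24720193e-01 -4.26668642e-04]
 [ 3.24720461e-01  9.45809544e-01 -9.64118837e-04]
 [ 9.04784193e-05 -1.05042130e-03 -9.99999444e-01]] [-0.71648315 -0.71112494 -0.45403573]
```

View pics/top0.png

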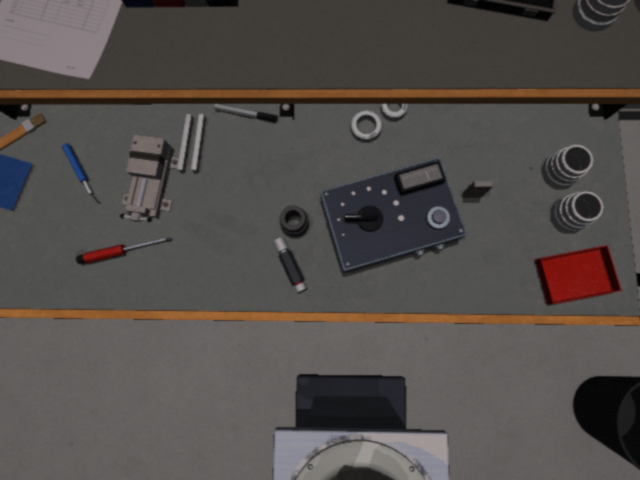

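View pics/side0.png

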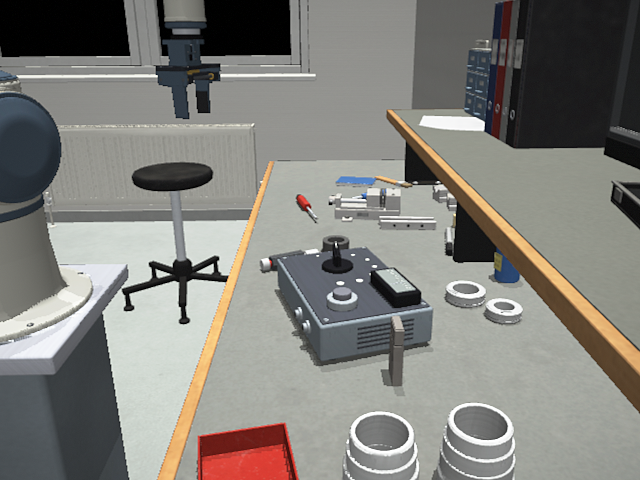

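Run:
```python
import cv2
a=cv2.imread("pics/top0.png")[150:300,260:500]
cv2.imwrite("pics/top0c.png",cv2.resize(a[:, :200],None,fx=4,fy=4,interpolation=cv2.INTER_CUBIC)[:600])
cv2.imwrite("pics/top0c.png",cv2.resize(a,None,fx=3.33333,fy=3.33333,interpolation=cv2.INTER_CUBIC))
a=cv2.imread("pics/side0.png")[230:390,250:450]
cv2.imwrite("pics/side0c.png",cv2.resize(a,None,fx=3.7,fy=3.7,interpolation=cv2.INTER_CUBIC))
```

```text
(no output)
```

View pics/top0c.png

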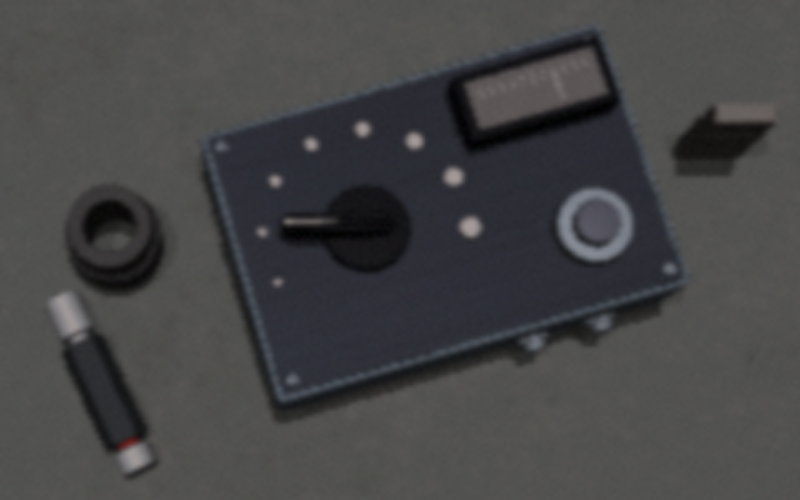

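View pics/side0c.png

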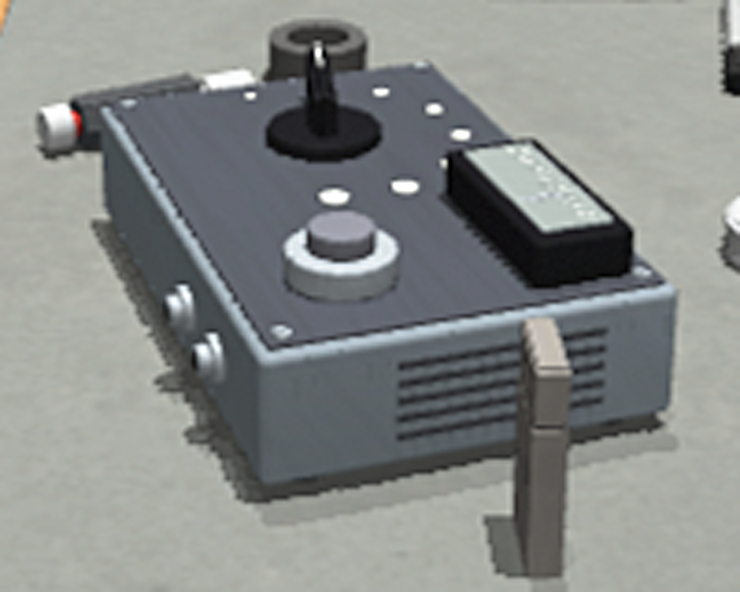

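```bash
cat > geo.py <<'E'
import numpy as np, json
from rig import arm
from scipy.optimize import least_squares
def proj(n,P):
    c=arm.get_calibration(n);T=np.linalg.inv(c["cam_to_world"]);p=np.atleast_2d(P)@T[:3,:3].T+T[:3,3]
    q=p@np.array(c["intrinsics"]).T;return q[:,:2]/q[:,2:]
def dot(i,r=.058):
    a=np.radians(105-30*(i-1));return [r*np.cos(a),.045+r*np.sin(a),.060]
def A2W(pose,P):
    x,y,z,w=pose;c,s=np.cos(w),np.sin(w);P=np.atleast_2d(P)
    return P@np.array([[c,-s,0],[s,c,0],[0,0,1]]).T+[x,y,z]
E
python3 - <<'E'
from geo import *
f=lambda L,s,o:(np.array(L,float)+.5)/s-.5+o
corn=lambda sx,sy:[.08*sx,.12*sy,.06]
key=[-.035,-.075,.082]
Tp=f([(278,282),(262,232),(275,181),(311,144),(362,129),(414,141),(453,176),(470,226),(600,223)],10/3,[260,150])
TP=[dot(i) for i in range(1,9)]+[key]
Sp=f([(250,95),(380,92),(433,108),(460,134),(405,186),(334,195),(341,223)],3.7,[250,230])
SP=[dot(i) for i in(1,3,4,5,7,8)]+[key]
def run(t,s):
    def r(q): 
        o=[]
        if t:o.append((proj("top",A2W(q,TP))-Tp))
        if s:o.append((proj("side",A2W(q,SP))-Sp))
        return np.vstack(o).ravel()
    k=least_squares(r,[.5,-.05,0,.2],loss="soft_l1");print(np.round(k.x,4),np.degrees(k.x[3]));print(np.round(r(k.x).reshape(-1,2),1).tolist());return k.x
run(1,0);run(0,1);q=run(1,1);np.save("pose.npy",q)
tip=f([(283,222)],10/3,[260,150])[0]
for i in range(1,5):
    a=np.radians(105-30*(i-1));print(i,proj("top",A2W(q,[.048*np.cos(a),.045+.048*np.sin(a),.086])),tip)
print(A2W(q,[0,.045,.06]),A2W(q,key))
E
```

```text
[ 0.5478 -0.0576  0.0006  0.29  ] 16.61711013974117
[[-0.3, 0.1], [-0.0, -0.1], [-0.1, -0.0], [0.1, -0.1], [0.1, 0.0], [0.1, 0.1], [0.2, 0.3], [0.0, 0.3], [-0.2, -0.7]]
[ 0.5498 -0.0602 -0.0007  0.2957] 16.944112521397507
[[-0.1, 0.0], [-0.0, -0.1], [0.1, 0.1], [0.0, 0.1], [0.0, 0.1], [-0.0, 0.5], [0.0, -0.7]]
[ 0.5494 -0.0578 -0.0019  0.2953] 16.91930279812751
[[-0.0, -0.2], [0.2, -0.4], [-0.0, -0.2], [0.1, -0.4], [0.0, -0.3], [-0.0, -0.3], [0.1, -0.2], [-0.0, -0.2], [-0.3, -1.4], [-0.3, 0.1], [-0.3, -0.0], [-0.3, 0.3], [-0.4, 0.2], [-0.4, 0.1], [-0.4, 0.5], [-0.4, -0.7]]
1 [[347.8710652  228.56849322]] [344.55 216.25]
2 [[343.92703864 215.69201629]] [344.55 216.25]
3 [[347.07459947 202.7621309 ]] [344.55 216.25]
4 [[356.38726422 193.18411894]] [344.55 216.25]
[[ 0.53627201 -0.01474063  0.05814324]] [[ 0.53770991 -0.13973236  0.08014324]]
```

```bash
cat >> geo.py <<'E'
pose=np.array([.5490,-.0585,0.,.2935])   # mean of views
W=pose[3]
AX=A2W(pose,[0,.045,.06])[0]; KEY=A2W(pose,[-.035,-.075,.082])[0]
def push(theta,gap=0.,r=.036,h=.011,flip=1):
    """TCP pose with finger back touching rear cheek of pointer at selector angle theta, gap behind"""
    a=W+np.radians(105)-theta
    u=np.array([np.cos(a),np.sin(a),0]);t=np.array([np.sin(a),-np.cos(a),0])
    p=AX+r*u-(.005+.0135+gap)*t+[0,0,h]
    y=t*flip;z=np.array([0,0,-1.]);return p,np.column_stack([np.cross(y,z),y,z])
E
python3 - <<'E'
from geo import *
print(AX,KEY)
# shelf edge: top ray vs side plane
def ray(n,u,v):
    c=arm.get_calibration(n);M=np.array(c["cam_to_world"]);d=M[:3,:3]@np.linalg.solve(c["intrinsics"],[u,v,1]);return M[:3,3],d
o,d1=ray("side",400,125);_,d2=ray("side",620,400);nrm=np.cross(d1,d2)
for u in(200,325,450):
    o2,e=ray("top",u,96);s=nrm@(o-o2)/(nrm@e);print("shelf",o2+s*e)
for flip in(1,-1):
  for th in(.52,1.0,1.5,2.0):
    for h in(.011,.15):
      p,R=push(th,.0,h=h,flip=flip);print(flip,th,h,p.round(3),None if (q:=arm.solve_ik(p,R)) is None else np.round(q,0))
E
```

```text
[ 0.53598131 -0.01542433  0.06      ] [ 0.53719452 -0.14041844  0.082     ]
shelf [0.72774395 0.28493825 0.16575389]
shelf [0.73390726 0.06817542 0.15286983]
shelf [ 0.74018414 -0.15258209  0.13974834]
1 0.52 0.011 [0.516 0.02  0.071] [ -4.  31. 101.  -0.  48.  -6.]
1 0.52 0.15 [0.516 0.02  0.21 ] [-4. 20. 93. -0. 68. -6.]
1 1.0 0.011 [0.535 0.025 0.071] [-4. 32. 98. -0. 50. 22.]
1 1.0 0.15 [0.535 0.025 0.21 ] [-4. 21. 90. -0. 69. 22.]
1 1.5 0.011 [0.554 0.021 0.071] [-4. 33. 96. -0. 51. 50.]
1 1.5 0.15 [0.554 0.021 0.21 ] [-4. 23. 87. -0. 70. 50.]
1 2.0 0.011 [0.569 0.007 0.071] [-5. 34. 94. -0. 52. 78.]
1 2.0 0.15 [0.569 0.007 0.21 ] [-5. 24. 85. -0. 71. 78.]
-1 0.52 0.011 [0.516 0.02  0.071] [ -4.  31. 101.  -0.  48. 174.]
-1 0.52 0.15 [0.516 0.02  0.21 ] [ -4.  20.  93.  -0.  68. 174.]
-1 1.0 0.011 [0.535 0.025 0.071] [  -4.   32.   98.   -0.   50. -158.]
-1 1.0 0.15 [0.535 0.025 0.21 ] [  -4.   21.   90.   -0.   69. -158.]
-1 1.5 0.011 [0.554 0.021 0.071] [  -4.   33.   96.   -0.   51. -130.]
-1 1.5 0.15 [0.554 0.021 0.21 ] [  -4.   23.   87.   -0.   70. -130.]
-1 2.0 0.011 [0.569 0.007 0.071] [  -5.   34.   94.   -0.   52. -102.]
-1 2.0 0.15 [0.569 0.007 0.21 ] [  -5.   24.   85.   -0.   71. -102.]
```

Run:
```python
from geo import *
import cv2
p,R=push(np.pi/6,.012,h=.13)
arm.move_to(p,R); arm.grip(0.0); print(arm.current_width(),arm.current_ee_pos()-p)
p,R=push(np.pi/6,.012,h=.035); arm.move_l(p,R,feed=.15)
print(arm.current_t(),arm.current_force(),arm.current_ee_pos()-p)
for n in("side","top"): 
    a=arm.snapshot(n)[:,:,::-1];c=a[200:350,240:440] if n=="side" else a[150:300,280:480]
    cv2.imwrite(f"pics/{n}1.png",cv2.resize(c,None,fx=4,fy=4,interpolation=cv2.INTER_CUBIC))
```

```text
0.0002621634960144047 [1.05625989e-05 1.35039333e-05 8.82769879e-06]
4.5583 [-0.17400588 -0.48360185 -0.44063329] [ 4.09025951e-04 -3.84111686e-05  5.87698056e-04]
```

View pics/side1.png

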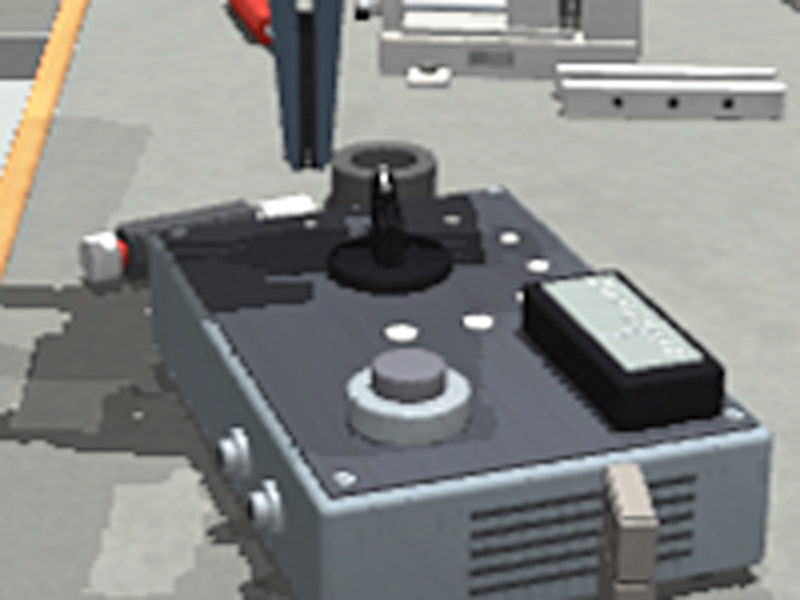

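View pics/top1.png

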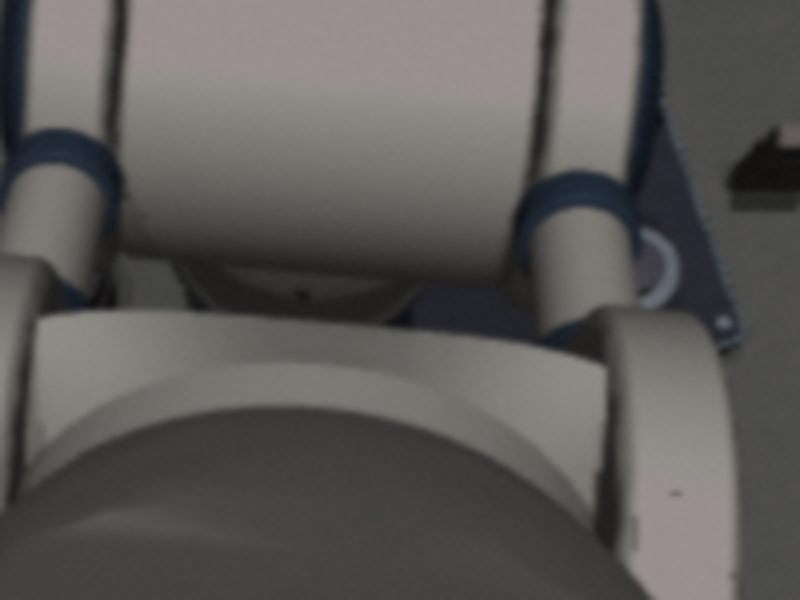

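```bash
sed -i 's/\.005+\.0135+gap/.005+.0105+gap/' geo.py
python3 - <<'E'
from geo import *
import cv2
d=np.pi/6
p,R=push(d,.012,h=.035); arm.move_l(p,R,feed=.1)
p,R=push(d,.012,h=.011); arm.move_l(p,R,feed=.08)
print(arm.current_t(),arm.current_force()); f0=np.array(arm.current_force())
for g in(.006,.003): arm.move_l(*push(d,g),feed=.05)
for th in np.arange(d-.05,d+.36,.05):
    p,R=push(th); arm.move_l(p,R,feed=.04); F=np.array(arm.current_force())-f0
    print(round(th,2),F.round(1),"tang",round(F@R[:,1],1),round(arm.current_t(),1))
a=arm.snapshot("side")[:,:,::-1];c=a[200:350,240:440]
cv2.imwrite("pics/side2.png",cv2.resize(c,None,fx=4,fy=4,interpolation=cv2.INTER_CUBIC))
E
```

```text
5.3583 [ 0.66236229  0.56399622 -0.10784812]
0.47 [-1.4  0.   0. ] tang -1.4 6.1
0.52 [-1.4  0.8 -0.5] tang -1.4 6.4
0.57 [-1.6 -1.  -0.1] tang -1.6 6.6
0.62 [-4.1 -0.7  1.7] tang -4.0 6.9
0.67 [-7.1 -0.8  4.1] tang -6.9 7.1
0.72 [-11.   -0.7   6.2] tang -10.7 7.4
0.77 [-14.1   1.6   8.5] tang -14.1 7.6
0.82 [-0.1 -0.6  0.4] tang 0.0 7.9
0.87 [-1.6  0.1  0.5] tang -1.5 8.1
```

View pics/side2.png

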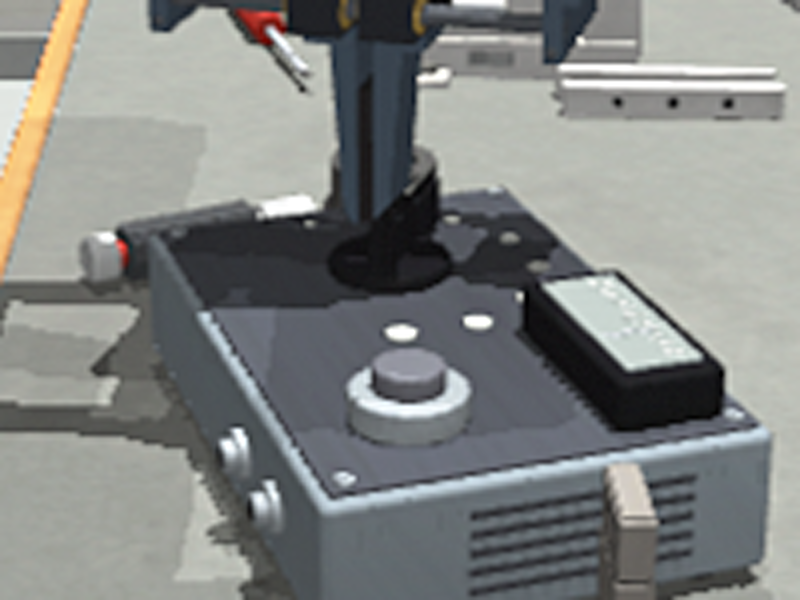

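Run:
```python
from geo import *
import cv2
f0=np.array([.66,.56,-.1])
def go(ths):
  jumped=False;pk=0
  for th in ths:
    p,R=push(th); arm.move_l(p,R,feed=.04); F=np.array(arm.current_force())-f0;t=-(F@R[:,1])
    print(round(th,3),F.round(1),"tang",round(t,1),round(arm.current_t(),1)); pk=max(pk,t)
    if pk>7 and t<3: print("jump");return True
  return False
ok=go(np.arange(.92,1.42,.05))
if ok: ok=go(np.r_[1.42:1.74:.05, 1.74:1.95:.025]); print(ok)
for n in["side"]:
    a=arm.snapshot("side")[:,:,::-1];c=a[200:350,240:440]
    cv2.imwrite("pics/side3.png",cv2.resize(c,None,fx=4,fy=4,interpolation=cv2.INTER_CUBIC))
```

```text
0.92 [-2.  -1.3 -0.3] tang 1.4 8.4
0.97 [-0.3 -0.5  0. ] tang 0.1 8.7
1.02 [-0.7 -0.7 -0.3] tang 0.3 8.9
1.07 [-1.  -0.4 -0.1] tang 0.7 9.2
1.12 [-2.9  0.5  1.3] tang 2.7 9.4
1.17 [-6.1  1.6  2.8] tang 5.9 9.7
1.22 [-7.6  5.3  4.7] tang 9.3 9.9
1.27 [-9.4  9.6  7.3] tang 13.4 10.2
1.32 [-0.4 -0.2  1. ] tang 0.1 10.4
jump
1.42 [-1.5 -0.2 -0.5] tang 0.9 10.7
1.47 [-0.6 -0.3  1.1] tang 0.1 10.9
1.52 [-0.1 -0.4 -0.2] tang -0.2 11.2
1.57 [-1.1 -0.7  0.2] tang 0.0 11.4
1.62 [-1.9  1.3  1. ] tang 2.0 11.7
1.67 [-4.1  3.5  0.6] tang 4.9 11.9
1.72 [-4.7  6.8  1.3] tang 8.1 12.2
1.74 [-4.3  8.7  1.7] tang 9.7 12.4
1.765 [-5.3 11.5  3. ] tang 12.7 12.7
1.79 [-5.9 13.3  3.4] tang 14.5 12.9
1.815 [-3.7 15.   3.8] tang 15.5 13.2
1.84 [ 0.  -0.2 -0.2] tang -0.2 13.4
jump
True
```

View pics/side3.png

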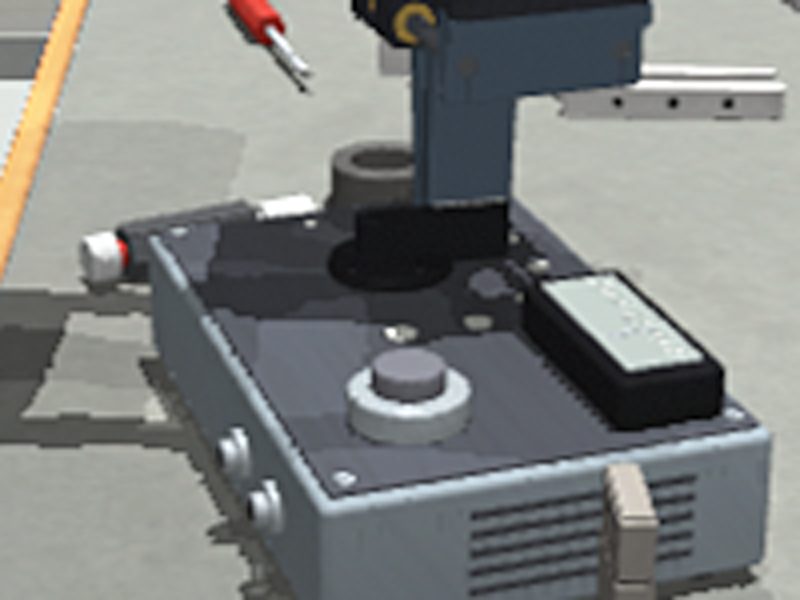

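Run:
```python
from geo import *
import cv2
th=1.84
arm.move_l(*push(th,.01),feed=.08)
p,R=push(th,.01,h=.11);arm.move_l(p,R,feed=.15)
k=KEY+[0,0,.09];arm.move_l(k,R,feed=.15); 
a=arm.snapshot("side")[:,:,::-1].copy();
for i in(4,5,6):
    al=np.radians(105-30*(i-1));print(i,((proj("side",A2W(pose,[.048*np.cos(al),.045+.048*np.sin(al),.086]))-[240,200])*4).round())
cv2.imwrite("pics/side4.png",cv2.resize(a[200:350,240:440],None,fx=4,fy=4,interpolation=cv2.INTER_CUBIC))
arm.move_l(KEY+[0,0,.012],R,feed=.15)
print(arm.current_t(),arm.current_force())
b=arm.snapshot("side")[:,:,::-1]
cv2.imwrite("pics/side5.png",cv2.resize(b[200:350,240:440],None,fx=4,fy=4,interpolation=cv2.INTER_CUBIC))
```

```text
4 [[486. 178.]]
5 [[510. 200.]]
6 [[501. 223.]]
16.5 [0.26331383 0.03027079 0.0007837 ]
```

View pics/side4.png

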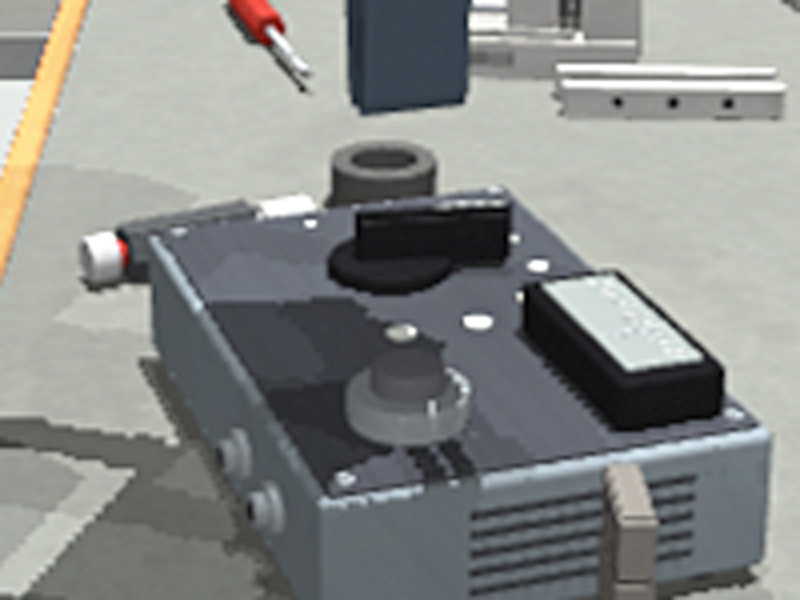

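View pics/side5.png

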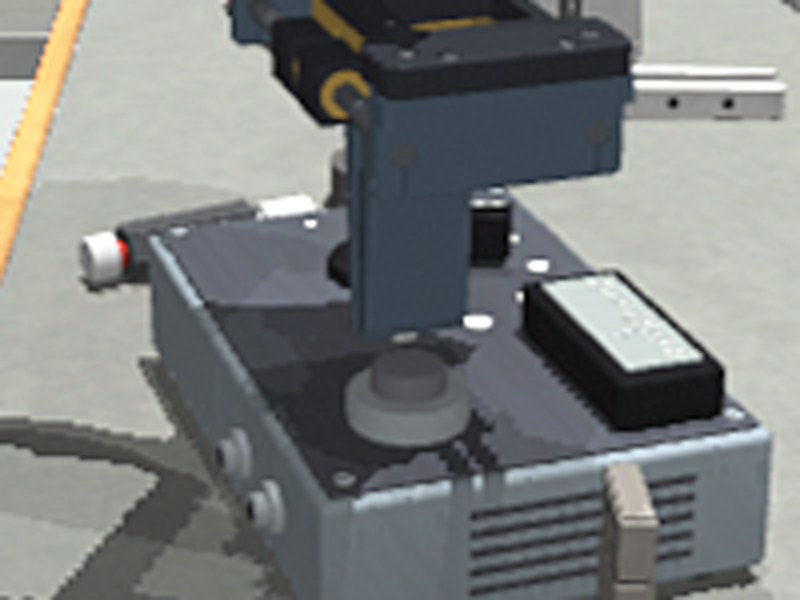

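Side view: the pointer end is at about (509,202), and dot 5 predicts (510,200). The fingertip is centred over the key. Next I press it.

Run:
```python
from geo import *
import cv2
p0=np.array(arm.current_ee_pos()); R=arm.current_tool_rot(); f0=np.array(arm.current_force())
zc=None
for dz in np.r_[.004,.002,np.arange(.001,-.011,-.001)]:
    p=[KEY[0],KEY[1],KEY[2]+dz];arm.move_l(p,R,feed=.03);F=np.array(arm.current_force())-f0
    print(round(dz*1e3,1),F.round(1),((arm.current_ee_pos()[2]-KEY[2])*1e3).__round__(2))
    if F[2]>14: break
arm.sleep(.3); print(arm.current_force())
a=arm.snapshot("side")[:,:,::-1];cv2.imwrite("pics/side6.png",cv2.resize(a[200:350,240:440],None,fx=4,fy=4,interpolation=cv2.INTER_CUBIC))
arm.move_l(KEY+[0,0,.1],R,feed=.1);print(arm.current_t())
```

```text
4.0 [-0.9 -1.   0.6] 3.95
2.0 [0.6 0.5 0.5] 1.93
1.0 [-0.2  0.2  1.1] 0.96
0.0 [-0.3  0.   1.1] -0.08
-1.0 [0.7 0.1 2.4] -0.97
-2.0 [0.1 0.6 2.8] -1.97
-3.0 [ 0.3 -0.7  3.4] -2.99
-4.0 [ 0.1 -1.   5.4] -3.99
-5.0 [ 0.7 -1.4  5.8] -4.97
-6.0 [ 0.3 -0.4  9. ] -5.77
-7.0 [-4.5  1.8 24.2] -6.07
[-3.45606093  1.82954179 23.60495235]
21.0333
```

View pics/side6.png

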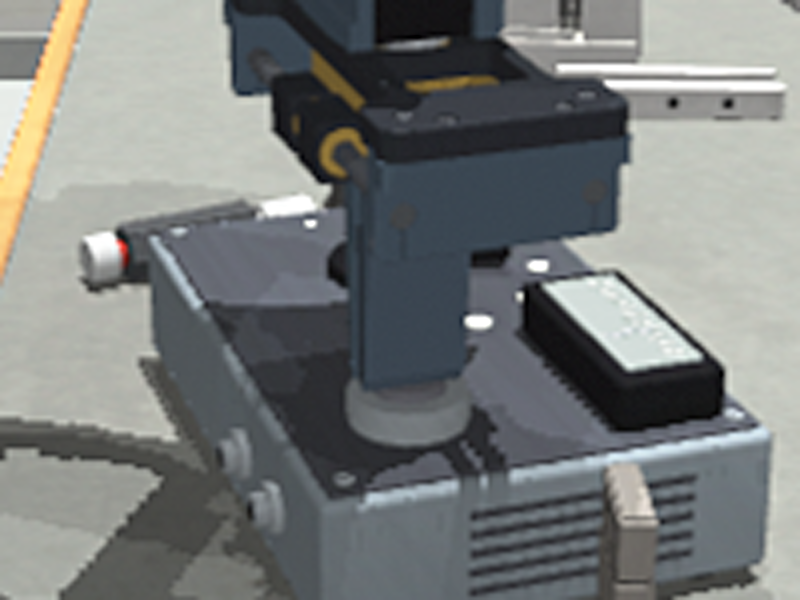

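The key reached its hard stop: the force rose linearly to about 6 N and then steeply. I'll back away and check both views.

Run:
```python
from geo import *
import cv2
q=list(arm.current_joint_positions());R=arm.current_tool_rot()
arm.move_l(KEY+[0,0,.16],R,feed=.2)
q=list(arm.current_joint_positions());q[0]+=60;arm.move_joints(q)
print(arm.current_t(),arm.current_force())
for n in("side","top"):
    a=arm.snapshot(n)[:,:,::-1];c=a[200:350,240:440] if n=="side" else a[150:300,260:460]
    cv2.imwrite(f"pics/{n}7.png",cv2.resize(c,None,fx=4,fy=4,interpolation=cv2.INTER_CUBIC))
    o=cv2.imread(f"pics/{n}0.png");D=np.abs(a.astype(int)-o).max(2)
    print(n,[ ((proj(n,A2W(pose,[.048*np.cos(x),.045+.048*np.sin(x),.086]))-([240,200] if n=="side" else [260,150]))*4).round().tolist() for x in np.radians([15])])
```

```text
23.4833 [-1.13430133  0.1862721  -0.00885545]
side [[[486.0, 178.0]]]
top [[[387.0, 172.0]]]
```

View pics/side7.png

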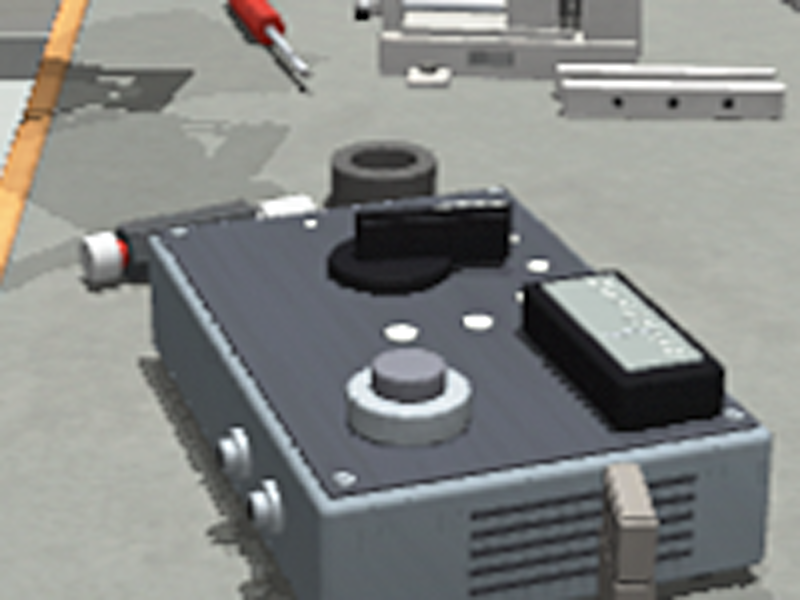

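View pics/top7.png

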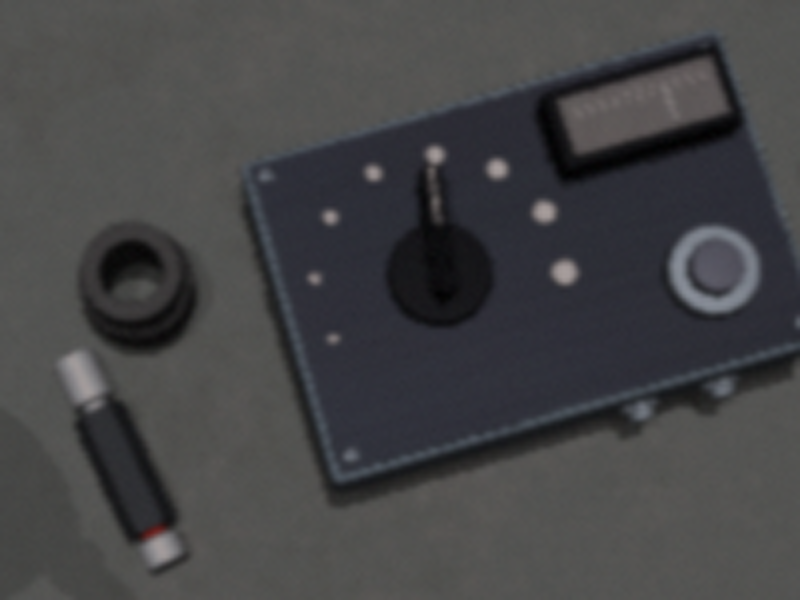

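Run:
```python
from rig import arm
arm.sign_off(); print(arm.current_t())
```

```text
the job is handed in; nothing more can be done
the job is handed in; nothing more can be done
```

The selector is on the fifth dot, the zero key has been pressed and released, and I handed the job in at about 23.5 s. No verdict was reported.

- **Selector:** it started at dot 2. I pushed the pointer clockwise with the closed fingertips on its rear cheek only. Three clicks showed clearly as force drops, at about 0.79, 1.3 and 1.83 rad, and I stopped at the third. In the last top view the pointer's end, (433,165) in the enlarged crop, aims at the fifth dot, (435,155). In the side view its end matched the predicted dot-5 position to about 2 px in the enlarged crop (about 0.5 px in the camera image).
- **Zero key:** only after that, I pressed it about 6 mm below its estimated top. The force rose evenly to about 6 N, then steeply to 24 N at the end stop. The final views show the key up again.
- **Gauges and arm:** by eye, the bush, plug gauge and setting block stand where they were, and the arm is clear of everything.

**Disagreements:**
- The two cameras gave the amplifier's position about 2–3 mm apart, so I used a value between them. The clicks came within about 0.03 rad of the halfway points, which supports it.
- The fingertips taper more than I assumed (about 20 mm thick at the tip, not 27). I corrected for this before touching the pointer.
- The pushing force peaked at about 15 N, above the roughly 3 N I expected from the stated detent torque.
- One reference position printed in the last check was for dot 4 because of a sign slip, so I ignored it and used the fifth dot as seen in the picture.

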